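Turn the bench sign to its other face

ROBOT

A 6-joint arm with a two-finger parallel gripper is mounted at the origin on a cart in front of the work surface, level with it; the furniture and walls round the work are solid. World frame = base frame: x ahead of the robot, y to its left, z up, the work surface at z = 0. Lengths are in m, angles in rad, forces in N, time in s.
With the tool pointing down it reaches from about 0.25 to 0.8 m from the base axis. Payload 8.5 kg.
Tool frame: the origin (TCP) lies at the very end of the fingers, on their centre line; the grasp point (between the pads) lies 19 mm behind it; z points along the fingers, y is the line along which they close (so a half turn about z gives the same grasp; the last joint's range is limited). The gripper opens to 85 mm and grips with 20 to 120 N. Pads are 22 mm wide; open, the fingers measure 114 mm over their backs; the gripper's body (76 mm by 85 mm) begins 54 mm behind the grasp point. The pads swing forward as they close: fully open they stand 13 mm farther back than shut.
Start: joints at [1.311, 0.238, -0.013, 1.319, 0, 1.571], TCP at [0.135, 0.507, 0.231] pointing down, gripper open.
Joint ranges: [-2.66, 2.66], [-1.03, 1.9], [-1.14, 1.46], [-1.82, 2.27], [-1.45, 1.34], [-3.14, 3.14]. Speed limits (rad/s): [2.22, 2.22, 2.79, 3.14, 3.14, 3.14].

INTERFACE

Orientations are given as a unit quaternion [x, y, z, w].
In Python, from workcell import robot gives the robot as it stands.
- The arm moves only by the tool move_arm, never from a script. Its argument "rows" is a list of rows, each a list of 7 numbers: the shift along the tool's x, y, z each as a share of 0.08 m, from -1 to 1, then the turn, a rotation vector about the tool's x, y, z each as a share of 180 degrees, from -1 to 1, then the closure, from -1 (fully open) to 1 (shut). A call has exactly 8 rows; each row is the pose to reach, as a shift and turn from the pose commanded when the call began, along the tool's axes at that moment, turning the shorter way round; what a row does not reach only later rows make up. A row lasts 1/10 s, in which the tool goes at most 50 mm and 8.59 degrees, less where a joint would pass 70% of its speed; a pose out of reach is approached as far as the arm can. A call with a number of a shift or a turn outside -1 to 1 is refused whole. A call with a gripper value outside its range is refused whole. The fingers move at their own pace and stop on an object; "force" is the grip in N (left out, the last holds). Time passes only in rows, so rows that repeat a pose let the fingers close, or fill a call up. It gives the time, the measured TCP pose, the force, the opening and the grip force at its end, in the units of the state.
- robot.sense(): the state, without advancing time (a new reading comes with each control period).
- robot.capture(name): name is "scene" or "top"; returns the picture (480x640x3 uint8, red, green, blue); there is no depth.
- robot.calibration(name): a dict with "K" (3x3 intrinsics, pixels), "camera_from_world" (4x4, takes a point from world to camera coordinates). Camera axes: x right, y down, z forward; pixel columns grow to the right and rows downward; lengths in m; the calibration is good to about 2 mm. A picture is of the moment at which its call begins. calibration takes no time and is no camera call.
- robot.job_done(): hands the job in; it is judged then, once.
The state is a dict: "t": time; "joints": joint angles; "dq": joint speeds; "joint_efforts": joint torques, N m; "tcp_pos": TCP position; "ee_rot": TCP orientation; "force": force on the tool from outside, world axes, zero at the start; "wrist_torque": the same for the moment, N m; "opening": finger opening in m; "finger_force": force on a finger pad.
Only numpy, scipy, OpenCV 4.12 (cv2) and the standard library are available. Lean on these libraries where they do the work, as an engineer would, in place of code of your own. Each camera call takes 0.05 s, during which the arm holds its last target. There are 200 camera calls.

TASK

The bench is free again. Turn the rectangular sign on its post half a turn, so that the face with the ring looks out over the front of its foot (the side towards the robot) in place of the face with the cross, and leave it square to its foot. Leave the round sign beside it as it is.

Things in the scene. Friction and masses are not known exactly. Their poses are not given: they have to be found in the camera images.
- sign_stand: Stand of the rectangular sign, screwed to the bench: wooden foot 64 x 104 mm, 18 mm high, a thin steel post in its middle. Origin: centre of the foot's underside, on the bench; z up along the post, the vertical axis the board turns on. The foot's long sides run along y; its front is the -x long side, towards the robot.
- sign_mid (a point): Middle of the rectangular board, on the post's axis, 100 mm above the bench. Pale wooden plate 150 mm wide (y), 90 mm high (z), 12 mm thick (x), from 55 to 145 mm above the bench; brass cap on top to 148 mm. Its -x face bears a dark inlaid cross, its +x face a dark inlaid ring, both flush, within 41 mm of the middle. The point turns with the board.
- sign_board (a joint): Angle of the rectangular board to its foot (rad), growing anticlockwise from above. 0: parallel to the foot's long sides, cross to the front; +3.14 or -3.14: parallel, ring to the front. Starts within 0.3 of 0. Turns either way, no stop short of 6 rad, against light steady friction (about 1 N pushed 55 mm from the post); stays where left.
- round_edge (a point): Rim of the round sign, to be left alone: an upright pale disc 130 mm across, 12 mm thick, on a like stand and post, with like cross and ring; centre 115 mm above the bench, top with brass cap 183 mm. The point is at the centre's height; the centre and post axis lie 65 mm from it along its +y; x is normal to the disc. It turns as easily as the other.

How it is judged:
By the outcome, as a careful person would: the job done as asked, in the order asked, and still so for the second after the job is handed in, with the robot touching nothing.
It also fails if it takes over 48 s, if anything falls off the work surface, if the arm or the gripper's body presses on something with over 40 N, if the wrist force passes 120 N, or if a joint passes its speed limit or range.

## Working session

There is one attempt and no reset: what is moved stays moved. The work goes in short steps, Python scripts to look and compute and a tool call to move; the robot and the scene stay as the last step left them, time stands still between calls to the robot, and variables do not carry over. Pictures are saved under pics/ and viewed, at most 10 in all, crops included, and the job is handed in when it is done.

Besides the shell and the picture viewer there is one more tool, called after "Request:" as name(argument=value, ...), one argument or row to a line, values as JSON. move_arm: Moves the arm, as the interface text tells. Its arguments: {"type":"object","properties":{"rows":{"type":"array"},"force":{"type":"number"}},"required":["rows"]}

```bash
mkdir -p pics; python3 - <<'E'
from workcell import robot
import cv2
for n in("scene","top"):
    cv2.imwrite(f"pics/{n}0.png",robot.capture(n)[:,:,::-1])
    c=robot.calibration(n);print(n,c["K"],c["camera_from_world"])
print(robot.sense())
E
```

```text
scene [[525.5648595    0.         321.81406348]
 [  0.         525.5648595  231.79874748]
 [  0.           0.           1.        ]] [[ 0.65408685 -0.75619812  0.01829756 -0.44330676]
 [-0.36303539 -0.33505176 -0.86945134  0.2393316 ]
 [ 0.6636081   0.56205402 -0.49367963  0.57799681]
 [ 0.          0.          0.          1.        ]]
top [[580.46512873   0.         320.04855059]
 [  0.         580.46512873 242.95286677]
 [  0.           0.           1.        ]] [[ 0.02342776 -0.99957143  0.01755274 -0.13564578]
 [-0.99115896 -0.02551699 -0.13020295  0.555863  ]
 [ 0.13059504 -0.01434719 -0.99133198  0.90689672]
 [ 0.          0.          0.          1.        ]]
{'t': 0.1, 'joints': array([ 1.31100938e+00,  2.38710457e-01, -1.41334270e-02,  1.31921648e+00,
       -6.76378991e-06,  1.57077969e+00]), 'dq': array([-0.00032565, -0.00151075,  0.00215088,  0.00012635, -0.00069961,
       -0.00183836]), 'joint_efforts': array([ 3.96291280e-04, -5.39720142e+01,  3.46998632e+01,  1.34889042e-02,
        2.88330716e-05,  1.91499970e-05]), 'tcp_pos': array([0.13476799, 0.50703226, 0.23076156]), 'ee_rot': array([ 1.29520238e-01,  9.91576577e-01, -6.27131223e-04, -7.85161816e-05]), 'force': array([ 0.23971817, -0.88808718, -0.42816565]), 'wrist_torque': array([-0.02363945, -0.00960396, -0.03022682]), 'finger_force': 0.0, 'opening': 0.08582433775612891}
```

View pics/scene0.png

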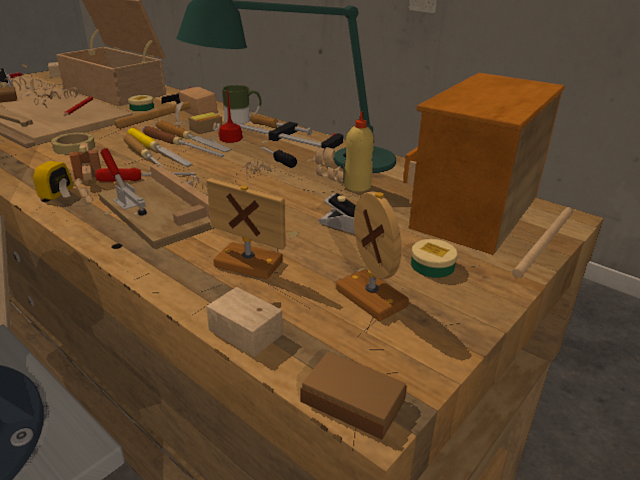

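View pics/top0.png

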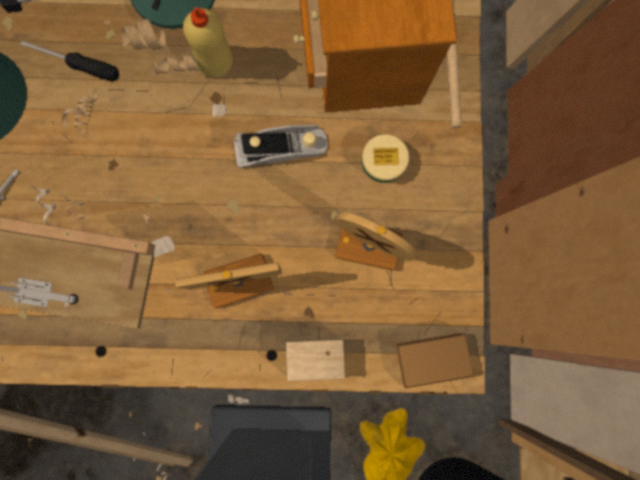

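Scene view: the rectangular sign is at about (245,215), its foot at (248,262), and the round sign at (376,235). Top view: board edge runs from (176,283) to (280,267), foot around (240,283), round sign around (372,235). I'll zoom in for the corners.

```bash
cat > h.py <<'E'
import numpy as np, cv2
from workcell import robot
def ray(n,u,v,z):
    c=robot.calibration(n);M=np.array(c["camera_from_world"]);R,t=M[:3,:3],M[:3,3]
    o=-R.T@t;d=R.T@np.linalg.inv(c["K"])@[u,v,1];return o+d*(z-o[2])/d[2]
def proj(n,p):
    c=robot.calibration(n);M=np.array(c["camera_from_world"]);q=np.array(c["K"])@(M[:3,:3]@p+M[:3,3]);return q[:2]/q[2]
E
python3 - <<'E'
from h import *
im=cv2.imread("pics/top0.png")[195:325,160:430]
im=cv2.resize(im,None,fx=2.96,fy=2.96,interpolation=cv2.INTER_CUBIC)
cv2.imwrite("pics/c1.png",im)
for p in [(176,283),(280,267)]: print(ray("top",*p,.145))
for p in [(346,215),(413,252)]: print(ray("top",*p,.115))
E
```

```text
[0.48221653 0.08294939 0.145     ]
[ 0.50870624 -0.0639104   0.145     ]
[ 0.5921947  -0.15882969  0.115     ]
[ 0.53877327 -0.25994889  0.115     ]
```

View pics/c1.png

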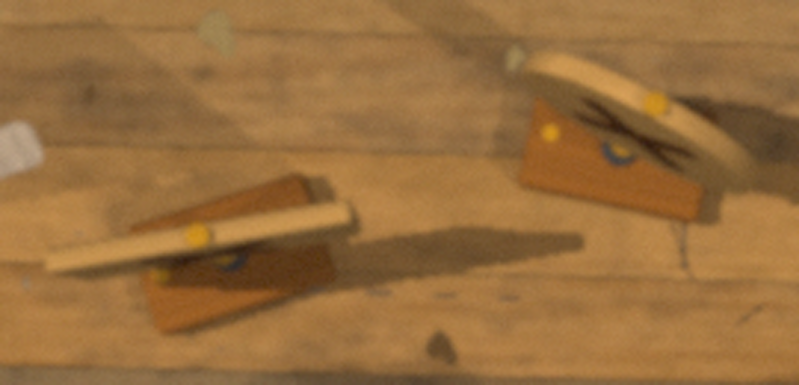

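Crop (scale 2.96, offset 160,195): foot top corners are near (165,332), (132,228), (302,176), (335,278). The board's top edge runs (46,263) to (352,213), with its cap at (200,236). The round sign's cap is at (656,103), with disc ends near (520,58) and (750,180).

```bash
python3 - <<'E'
from h import *
R=lambda u,v,z:ray("top",160+(u+.5)/2.96-.5,195+(v+.5)/2.96-.5,z)
fl,bl,br,fr=[R(u,v,.018)[:2] for u,v in[(165,332),(132,228),(302,176),(335,278)]]
print(fl,bl,br,fr,"c",(fl+bl+br+fr)/4,np.linalg.norm(fl-fr),np.linalg.norm(fl-bl))
yaw=lambda d:np.arctan2(-d[0],d[1])
print("foot yaw",yaw(fl-fr),yaw(bl-br))
a,b=R(46,263,.145),R(351,213,.145);print("board",a,b,(a+b)/2,np.linalg.norm(a-b),yaw(a-b))
print("cap",R(200,236,.148),"round cap",R(656,103,.183))
c=[R(u,v,.018)[:2] for u,v in[(538,95),(520,185),(697,220)]];print(c,(c[1]-c[2]),"yaw",yaw(c[1]-c[2]))
print("round ends",R(525,60,.115),R(752,178,.115))
E
```

```text
[0.45207911 0.04606789] [0.50904163 0.06703199] [ 0.54048277 -0.02617125] [ 0.484068   -0.04651543] c [0.49641788 0.0101033 ] 0.09795386605903493 0.06069779330228145
foot yaw 0.3326733915748803 0.32535179785997376
board [0.48145095 0.0840266  0.145     ] [ 0.50917682 -0.06139264  0.145     ] [0.49531389 0.01131698 0.145     ] 0.14803878180498242 0.18840041409905436
cap [0.49602882 0.0104581  0.148     ] round cap [ 0.56082429 -0.2039603   0.183     ]
[array([ 0.58975266, -0.15724179]), array([ 0.53851176, -0.14811414]), array([ 0.52134646, -0.24750389])] [0.0171653  0.09938975] yaw -0.17101990829074248
round ends [ 0.59192869 -0.14534615  0.115     ] [ 0.53458683 -0.26104158  0.115     ]
```

Request:
move_arm(
  rows=[
    [-0.12,-0.1,0,0,0,0,-1],
    [-0.25,-0.2,0,0,0,0,-1],
    [-0.4,-0.32,0,0,0,0,-1],
    [-0.55,-0.45,0,0,0,0,-1],
    [-0.7,-0.57,0,0,0,0,-1],
    [-0.85,-0.69,0,0,0,0,-1],
    [-1,-0.81,0,0,0,0,-1],
    [-1,-0.81,0,0,0,0,-1],
  ],
)

```text
t: 0.9
tcp_pos: [0.1966, 0.4225, 0.2315]
ee_rot: [0.13, 0.991, -0.0, 0.0]
force: [-0.4, 0.2, -1.2]
opening: 0.0853
finger_force: 0.0
```

Request:
move_arm(
  rows=[
    [-0.12,-0.1,0,0,0,0,-1],
    [-0.25,-0.2,0,0,0,0,-1],
    [-0.4,-0.32,0,0,0,0,-1],
    [-0.55,-0.45,0,0,0,0,-1],
    [-0.7,-0.57,0,0,0,0,-1],
    [-0.85,-0.69,0,0,0,0,-1],
    [-1,-0.81,0,0,0,0,-1],
    [-1,-0.81,0,0,0,0,-1],
  ],
)

```text
t: 1.7
tcp_pos: [0.257, 0.3395, 0.2313]
ee_rot: [0.13, 0.991, -0.0, 0.0]
force: [0.4, 0.0, -1.0]
opening: 0.0854
finger_force: 0.0
```

Request:
move_arm(
  rows=[
    [-0.12,-0.1,0,0,0,0,-1],
    [-0.25,-0.2,0,0,0,0,-1],
    [-0.4,-0.32,0,0,0,0,-1],
    [-0.55,-0.45,0,0,0,0,-1],
    [-0.7,-0.57,0,0,0,0,-1],
    [-0.85,-0.69,0,0,0,0,-1],
    [-1,-0.81,0,0,0,0,-1],
    [-1,-0.81,0,0,0,0,-1],
  ],
)

```text
t: 2.5
tcp_pos: [0.3175, 0.2567, 0.2313]
ee_rot: [0.13, 0.992, -0.0, 0.0]
force: [0.0, 0.8, -0.5]
opening: 0.0853
finger_force: 0.0
```

Request:
move_arm(
  rows=[
    [-0.12,-0.1,0,0,0,0,-1],
    [-0.25,-0.2,0,0,0,0,-1],
    [-0.4,-0.32,0,0,0,0,-1],
    [-0.55,-0.45,0,0,0,0,-1],
    [-0.7,-0.57,0,0,0,0,-1],
    [-0.85,-0.69,0,0,0,0,-1],
    [-1,-0.81,0,0,0,0,-1],
    [-1,-0.81,0,0,0,0,-1],
  ],
)

```text
t: 3.3
tcp_pos: [0.378, 0.1741, 0.2312]
ee_rot: [0.13, 0.992, -0.0, -0.0]
force: [0.0, -0.5, -0.1]
opening: 0.0856
finger_force: 0.0
```

Request:
move_arm(
  rows=[
    [-0.12,-0.1,0,0,0,0,-1],
    [-0.25,-0.2,0,0,0,0,-1],
    [-0.4,-0.32,0,0,0,0,-1],
    [-0.55,-0.45,0,0,0,0,-1],
    [-0.7,-0.57,0,0,0,0,-1],
    [-0.85,-0.69,0,0,0,0,-1],
    [-1,-0.81,0,0,0,0,-1],
    [-1,-0.81,0,0,0,0,-1],
  ],
)

```text
t: 4.1
tcp_pos: [0.439, 0.0907, 0.2312]
ee_rot: [0.13, 0.992, -0.0, 0.0]
force: [0.7, 0.7, 0.1]
opening: 0.0853
finger_force: 0.0
```

Request:
move_arm(
  rows=[
    [-0.12,-0.1,0,0,0,0.045,-1],
    [-0.25,-0.2,0,0,0,0.09,-1],
    [-0.4,-0.32,0,0,0,0.135,-1],
    [-0.55,-0.45,0,0,0,0.18,-1],
    [-0.7,-0.57,0,0,0,0.225,-1],
    [-0.85,-0.69,0,0,0,0.27,-1],
    [-0.95,-0.795,0,0,0,0.315,-1],
    [-0.95,-0.795,0,0,0,0.3575,-1],
  ],
)

```text
t: 4.9
tcp_pos: [0.4957, 0.0101, 0.2311]
ee_rot: [0.64, 0.768, -0.0, -0.0]
force: [-0.1, 0.9, 0.4]
opening: 0.0858
finger_force: 0.0
```

```bash
python3 - <<'E'
from h import *
s=robot.sense();print(s["tcp_pos"],s["ee_rot"],s["joints"])
cv2.imwrite("pics/s1.png",robot.capture("scene")[100:300,170:436,::-1].repeat(3,0).repeat(3,1))
E
```

```text
[0.49566708 0.01013688 0.23111314] [ 6.40027801e-01  7.68351738e-01 -1.34241837e-04 -5.50423771e-05] [ 2.05289189e-02  1.88357618e-01 -7.92702669e-02  1.30342760e+00
 -1.30540301e-04  1.40959785e+00]
```

View pics/s1.png

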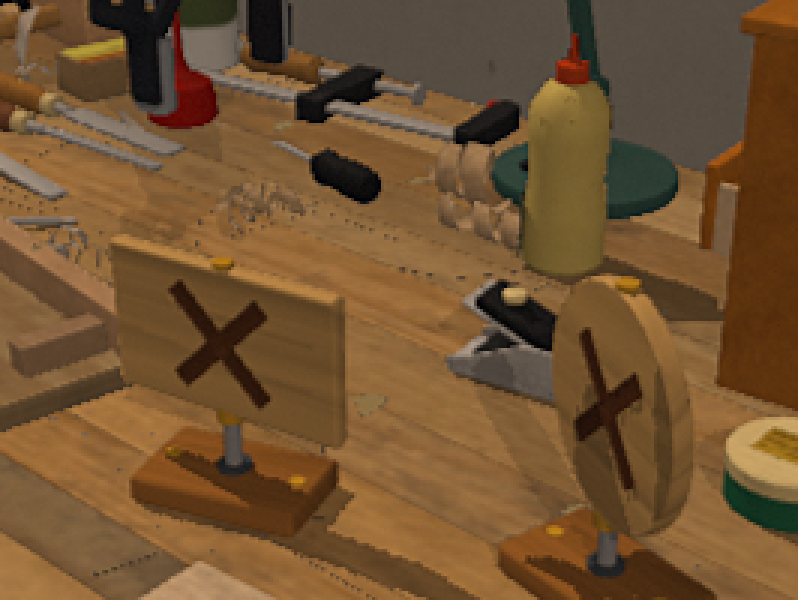

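The open fingers sit above the board, either side of the cap at (222,262), so I'll descend.

Request:
move_arm(
  rows=[
    [0,0,0.12,0,0,0,-1],
    [0,0,0.25,0,0,0,-1],
    [0,0,0.4,0,0,0,-1],
    [0,0,0.52,0,0,0,-1],
    [0,0,0.65,0,0,0,-1],
    [0,0,0.75,0,0,0,-1],
    [0,0,0.75,0,0,0,-1],
    [0,0,0.75,0,0,0,-1],
  ],
)

```text
t: 5.75
tcp_pos: [0.4953, 0.0104, 0.1713]
ee_rot: [0.638, 0.77, -0.0, -0.0]
force: [-0.1, -0.2, -0.2]
opening: 0.0854
finger_force: 0.0
```

Request:
move_arm(
  rows=[
    [0,0,0.12,0,0,0,-1],
    [0,0,0.25,0,0,0,-1],
    [0,0,0.4,0,0,0,-1],
    [0,0,0.52,0,0,0,-1],
    [0,0,0.65,0,0,0,-1],
    [0,0,0.75,0,0,0,-1],
    [0,0,0.75,0,0,0,-1],
    [0,0,0.75,0,0,0,-1],
  ],
)

```text
t: 6.55
tcp_pos: [0.4953, 0.0104, 0.1113]
ee_rot: [0.638, 0.77, -0.0, -0.0]
force: [0.2, -0.2, -0.2]
opening: 0.0855
finger_force: 0.0
```

Request:
move_arm(
  rows=[
    [0,0,0,0,0,0,0],
    [0,0,0,0,0,0,0.3],
    [0,0,0,0,0,0,0.5],
    [0,0,0,0,0,0,0.5],
    [0,0,0,0,0,0,0.5],
    [0,0,0,0,0,0,0.5],
    [0,0,0,0,0,0,0.5],
    [0,0,0,0,0,0,0.5],
  ],
  force=20,
)

```text
t: 7.35
tcp_pos: [0.4953, 0.0105, 0.1113]
ee_rot: [0.638, 0.77, -0.0, 0.0]
force: [0.7, -0.4, -0.5]
opening: 0.0213
finger_force: 0.0
```

Request:
move_arm(
  rows=[
    [0,0,0,0,0,-0.04,0.5],
    [0,0,0,0,0,-0.08,0.5],
    [0,0,0,0,0,-0.12,0.5],
    [0,0,0,0,0,-0.16,0.5],
    [0,0,0,0,0,-0.2,0.5],
    [0,0,0,0,0,-0.24,0.5],
    [0,0,0,0,0,-0.28,0.5],
    [0,0,0,0,0,-0.32,0.5],
  ],
)

```text
t: 8.15
tcp_pos: [0.4957, 0.0108, 0.1113]
ee_rot: [0.185, 0.983, 0.0, 0.0]
force: [2.2, 2.5, -1.8]
opening: 0.0213
finger_force: 2.2
```

Request:
move_arm(
  rows=[
    [0,0,0,0,0,-0.04,0.5],
    [0,0,0,0,0,-0.08,0.5],
    [0,0,0,0,0,-0.12,0.5],
    [0,0,0,0,0,-0.16,0.5],
    [0,0,0,0,0,-0.2,0.5],
    [0,0,0,0,0,-0.24,0.5],
    [0,0,0,0,0,-0.28,0.5],
    [0,0,0,0,0,-0.32,0.5],
  ],
)

```text
t: 8.95
tcp_pos: [0.4958, 0.0112, 0.1114]
ee_rot: [-0.311, 0.95, 0.001, 0.001]
force: [1.5, 4.3, -1.6]
opening: 0.0212
finger_force: 1.8
```

Request:
move_arm(
  rows=[
    [0,0,0,0,0,-0.04,0.5],
    [0,0,0,0,0,-0.08,0.5],
    [0,0,0,0,0,-0.12,0.5],
    [0,0,0,0,0,-0.16,0.5],
    [0,0,0,0,0,-0.2,0.5],
    [0,0,0,0,0,-0.24,0.5],
    [0,0,0,0,0,-0.28,0.5],
    [0,0,0,0,0,-0.32,0.5],
  ],
)

```text
t: 9.75
tcp_pos: [0.4947, 0.0111, 0.1111]
ee_rot: [0.731, -0.683, -0.001, 0.0]
force: [-1.3, 3.5, 0.6]
opening: 0.0216
finger_force: 1.8
```

```bash
python3 - <<'E'
from h import *
s=robot.sense();print(s["tcp_pos"],s["ee_rot"],s["joints"][5],s["force"],s["wrist_torque"])
q=s["ee_rot"];print("yaw y",2*np.arctan2(q[1],q[0])-np.pi/2)
cv2.imwrite("pics/s2.png",robot.capture("scene")[100:300,170:436,::-1].repeat(3,0).repeat(3,1))
E
```

```text
[0.49465877 0.01105039 0.11113943] [ 7.30655148e-01 -6.82746196e-01 -8.28719414e-04  1.72466969e-05] -1.6169302391806497 [-1.30675051  3.54175976  0.5517759 ] [ 0.53139224  0.30271081 -0.05464114]
yaw y -3.073826173978137
```

View pics/s2.png

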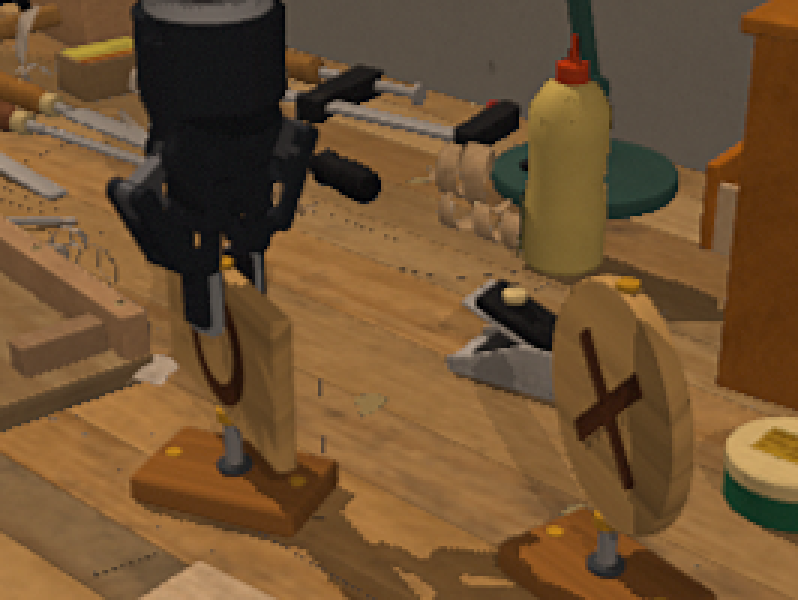

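The ring now faces the front at (218,350) and the round sign is untouched. I'll finish the turn, then close gently to square the board.

Request:
move_arm(
  rows=[
    [0,0,0,0,0,-0.04,0.5],
    [0,0,0,0,0,-0.08,0.5],
    [0,0,0,0,0,-0.083,0.5],
    [0,0,0,0,0,-0.083,0.55],
    [0,0,0,0,0,-0.083,0.6],
    [0,0,0,0,0,-0.083,0.65],
    [0,0,0,0,0,-0.083,0.7],
    [0,0,0,0,0,-0.083,0.8],
  ],
  force=20,
)

```text
t: 10.6
tcp_pos: [0.4953, 0.0103, 0.1113]
ee_rot: [0.811, -0.585, 0.0, 0.0]
force: [-1.6, -2.0, 1.2]
opening: 0.0117
finger_force: 21.6
```

Request:
move_arm(
  rows=[
    [0,0,0,0,0,0,0.8],
    [0,0,0,0,0,0,0.8],
    [0,0,0,0,0,0,0.8],
    [0,0,0,0,0,0,0.8],
    [0,0,0,0,0,0,0.8],
    [0,0,0,0,0,0,0.8],
    [0,0,0,0,0,0,0.8],
    [0,0,0,0,0,0,0.8],
  ],
)

```text
t: 11.4
tcp_pos: [0.4953, 0.0103, 0.1113]
ee_rot: [0.812, -0.584, 0.0, 0.0]
force: [-2.8, -4.5, 2.2]
opening: 0.0118
finger_force: 21.8
```

```bash
python3 - <<'E'
from h import *
s=robot.sense();print(s["tcp_pos"],s["force"],s["wrist_torque"])
q=s["ee_rot"];print("yaw y",2*np.arctan2(q[1],q[0])-np.pi/2)
E
```

```text
[0.49530804 0.01031355 0.11134685] [-2.78084635 -4.54082223  2.18952802] [-0.79589587  0.39123015 -0.00203497]
yaw y -2.8186804234455325
```

Request:
move_arm(
  rows=[
    [0,0,0,0,0,0,0.6],
    [0,0,0,0,0,0,0.4],
    [0,0,0,0,0,0,0],
    [0,0,0,0,0,0,-0.5],
    [0,0,0,0,0,0,-1],
    [0,0,0,0,0,0,-1],
    [0,0,0,0,0,0,-1],
    [0,0,0,0,0,0,-1],
  ],
)

```text
t: 12.2
tcp_pos: [0.4953, 0.0105, 0.1113]
ee_rot: [0.812, -0.584, -0.0, 0.0]
force: [-0.7, 0.3, 0.3]
opening: 0.0856
finger_force: 0.0
```

Request:
move_arm(
  rows=[
    [0,0,-0.15,0,0,0,-1],
    [0,0,-0.3,0,0,0,-1],
    [0,0,-0.45,0,0,0,-1],
    [0,0,-0.6,0,0,0,-1],
    [0,0,-0.75,0,0,0,-1],
    [0,0,-0.9,0,0,0,-1],
    [0,0,-1,0,0,0,-1],
    [0,0,-1,0,0,0,-1],
  ],
)

```text
t: 13.0
tcp_pos: [0.496, 0.0105, 0.1926]
ee_rot: [0.812, -0.584, 0.001, -0.001]
force: [0.1, -0.5, -0.0]
opening: 0.0857
finger_force: 0.0
```

Request:
move_arm(
  rows=[
    [0,0,-0.15,0,0,0,-1],
    [0,0,-0.3,0,0,0,-1],
    [0,0,-0.45,0,0,0,-1],
    [0,0,-0.6,0,0,0,-1],
    [0,0,-0.75,0,0,0,-1],
    [0,0,-0.9,0,0,0,-1],
    [0,0,-1,0,0,0,-1],
    [0,0,-1,0,0,0,-1],
  ],
)

```text
t: 13.8
tcp_pos: [0.4959, 0.0105, 0.2725]
ee_rot: [0.812, -0.584, 0.001, -0.0]
force: [0.7, 0.3, 0.4]
opening: 0.0856
finger_force: 0.0
```

```bash
python3 - <<'E'
from h import *
s=robot.sense();q=s["ee_rot"];print(s["tcp_pos"],"yaw y",2*np.arctan2(q[1],q[0])-np.pi/2)
cv2.imwrite("pics/s3.png",robot.capture("scene")[140:290,180:330,::-1].repeat(4,0).repeat(4,1))
E
```

```text
[0.49587257 0.01047183 0.27252859] yaw y -2.8186677019993773
```

View pics/s3.png

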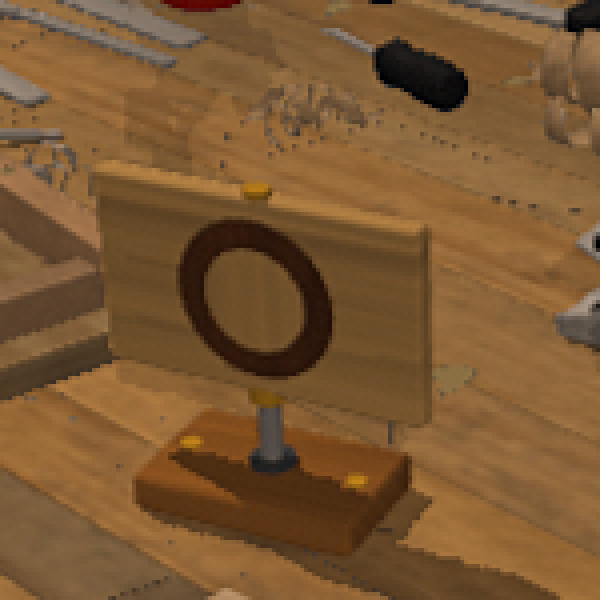

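The ring is to the front. Screws are at (191,442) and (357,481), the foot's back edge at (205,411)–(410,458), and the board's lower edge at (113,357)–(430,425). I'll compare the angles.

```bash
python3 - <<'E'
from h import *
R=lambda u,v,z:ray("scene",180+(u+.5)/4-.5,140+(v+.5)/4-.5,z)
def Y(n,a,b,z):
    p,q=R(*a,z),R(*b,z);d=p-q;print(n,p[:2],q[:2],np.linalg.norm(d),np.arctan2(-d[0],d[1]))
Y("screws",(191,442),(357,481),.020)
Y("back",(205,411),(410,458),.018)
Y("board low",(113,357),(428,425),.055)
Y("board top",(93,178),(427,236),.145)
h=cv2.cvtColor(robot.capture("scene")[140:290,180:330],cv2.COLOR_RGB2HSV)
m=cv2.inRange(h,(18,180,120),(30,255,255));n,_,s,c=cv2.connectedComponentsWithStats(m)
for i in range(1,n):
    if s[i,4]>4: print(s[i,4],c[i]*4+1.5)
# top view board not hidden?
im=robot.capture("top")[195:325,160:430,::-1];cv2.imwrite("pics/t2.png",cv2.resize(im,None,fx=2.96,fy=2.96,interpolation=cv2.INTER_CUBIC))
E
```

```text
screws [0.48042656 0.04681659] [ 0.50713337 -0.02874124] 0.08013887845452095 0.33975551433035756
back [0.50388696 0.06516625] [ 0.53753938 -0.03007256] 0.10100948051535777 0.3396541053984535
board low [0.46793187 0.07961974] [ 0.51902037 -0.0596652 ] 0.148358787226651 0.3515546423496706
board top [0.46008881 0.06992853] [ 0.51381224 -0.06603991] 0.14619719907658113 0.3762897443054998
17 [254.91176471 189.26470588]
5 [267.9 398.3]
13 [190.73076923 441.5       ]
12 [356.83333333 481.16666667]
```

The foot is at about 0.335 rad, and the board reads 0.32 from the gripper and about 0.35 from the camera. It is square within measurement error, so I'm handing in.

```bash
python3 -c "
from workcell import robot
print(robot.job_done())"
```

```text
the job is handed in; nothing more can be done
None
```

I turned the rectangular sign half a turn, so the ring now faces the front; it is square to its foot within about 1–2° of measurement error, the round sign was left alone, and I handed the job in at about 14 s with the arm clear.

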